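# Start the cooking timers in order

### The arm

A 6-joint arm with a two-finger parallel gripper is mounted at the origin on a cart in front of the work surface, level with it; the furniture and walls round the work are solid. World frame = base frame: x ahead of the robot, y to its left, z up, the work surface at z = 0. Lengths are in mm, angles in rad, forces in N, time in s.
With the tool pointing down it reaches from about 275 to 750 mm from the base axis. Payload 10.2 kg.
Tool frame: the origin (TCP) lies between the finger pads; the fingertips stand 19 mm ahead of it and the grasp point (between the pads) is the TCP; z points along the fingers, y is the line along which they close (so a half turn about z gives the same grasp; the last joint's range is limited). The gripper opens to 85 mm and grips with 20 to 120 N. Pads are 22 mm wide; open, the fingers measure 114 mm over their backs; the gripper's body (76 mm by 85 mm) begins 54 mm behind the grasp point. The pads swing forward as they close: fully open they stand 13 mm farther back than shut.
Start: joints at [0.934, 0.313, 1.498, -0, 1.331, -0.223], TCP at [211.111, 480.691, 250.294] pointing down, gripper open.
Joint ranges: [-2.94, 2.94], [-0.97, 2.17], [0.19, 2.56], [-1.23, 4.37], [0.02, 3.11], [-2.88, 2.88]. Speed limits (rad/s): [2.39, 2.39, 3.01, 3.14, 3.14, 3.14].

### API

Orientations are given as a unit quaternion [w, x, y, z].
In Python, from rig import sense, capture, finish_job gives the robot as it stands. The module is installed in compiled form; this text tells all that it offers.
- The arm moves only by the tool move_arm, never from a script. Its argument "moves" is a list of rows, each an object with "turn": the turn, a rotation vector about the tool's x, y, z in rad, a list of three; "translation": the shift along the tool's x, y, z in mm, a list of three; "hand": the opening, from 0 (shut) to 1 (fully open). In form: [{"turn": [wx, wy, wz], "translation": [x, y, z], "hand": hand}, ...]. A call has 1 to 10 rows; each row shifts and turns the commanded pose from where the row before left it, along the tool's axes as they then stand; what a row does not reach is not made up. A row lasts 1/12 s, in which the tool goes at most 41.7 mm and 7.16 degrees, less where a joint would pass 70% of its speed; a pose out of reach is approached as far as the arm can. A call with a gripper value outside its range is refused whole. The fingers move at their own pace and stop on an object; "grip_force" is the grip in N (left out, the last holds). Time passes only in rows, so rows that do not move let the fingers close. It gives the time, the measured TCP pose, the force, the opening and the grip force at its end, in the units of the state.
- sense(): the state, without advancing time (a new reading comes with each control period).
- capture(name): name is "scene" or "top"; returns a dict with "image" (384x512x3 uint8, blue, green, red), "z_map" (384x512 float32, mm along the optical axis (not along the pixel's ray), 0 where there is no reading), "vertical_fov" (degrees; the focal length in pixels is half the picture's height over the tangent of half this angle, whatever the lens; pixels are square), "cx", "cy" (the principal point, pixels), "R" (3x3) and "t" (3): a world point X has camera coordinates R X + t. Camera axes: x right, y down, z forward; pixel columns grow to the right and rows downward; lengths in mm; the calibration is good to about 2 mm. A picture is of the moment at which its call begins.
- finish_job(): hands the job in; it is judged then, once.
The state is a dict: "time_s": time; "joints": joint angles; "dq": joint speeds; "tau": joint torques, N m; "eef_pos": TCP position; "ee_rot": TCP orientation; "force": force on the tool from outside, world axes, zero at the start; "wrist_torque": the same for the moment, N m; "grip_width": opening from 0.0 (shut) to 1.0 (fully open); "grip_force": force on a finger pad.
Only numpy, scipy, OpenCV 4.12 (cv2) and the standard library are available. Lean on these libraries where they do the work, as an engineer would, in place of code of your own. Each camera call takes 0.05 s, during which the arm holds its last target. There are 200 camera calls.

### The job

Start the three coloured kitchen timers in cooking order, the red one first, then the yellow, then the blue: press the big white button on top of each lightly with the fingertips all the way down, where it stays. Leave the white timer off. Do not lift any timer or shove it along, and do not disturb the other things on the worktop.

Things in the scene. Friction and masses are not known exactly. Their poses are not given: they have to be found in the camera images.
- timer_red: loose round kitchen timer with a red case, 76 mm in diameter, 34 mm tall to the case top, 0.3 kg, with a blank black display strip on top and one big round white push button in the middle of the top. Origin: centre of its underside; z up.
- timer_red_top (a point): centre of the top face of the red timer's button (flat, 36 mm in diameter; 48 mm above the worktop while up, 40 mm when fully down; moves with the button)
- timer_red_button (a joint): travel of that button in m, growing downward: about 0 up (off), 0.008 fully down (running). It slides in against about 2.5 N of friction all the way and stays where it is left, without springing back; at the end of its travel it meets a rubbery stop (a few N per mm)
- timer_yellow: loose round kitchen timer with a yellow case, 76 mm in diameter, 34 mm tall to the case top, 0.3 kg, with a blank black display strip on top and one big round white push button in the middle of the top. Origin: centre of its underside; z up.
- timer_yellow_top (a point): centre of the top face of the yellow timer's button (flat, 36 mm in diameter; 48 mm above the worktop while up, 40 mm when fully down; moves with the button)
- timer_yellow_button (a joint): travel of that button in m, growing downward: about 0 up (off), 0.008 fully down (running). It slides in against about 2.5 N of friction all the way and stays where it is left, without springing back; at the end of its travel it meets a rubbery stop (a few N per mm)
- timer_blue: loose round kitchen timer with a blue case, 76 mm in diameter, 34 mm tall to the case top, 0.3 kg, with a blank black display strip on top and one big round white push button in the middle of the top. Origin: centre of its underside; z up.
- timer_blue_top (a point): centre of the top face of the blue timer's button (flat, 36 mm in diameter; 48 mm above the worktop while up, 40 mm when fully down; moves with the button)
- timer_blue_button (a joint): travel of that button in m, growing downward: about 0 up (off), 0.008 fully down (running). It slides in against about 2.5 N of friction all the way and stays where it is left, without springing back; at the end of its travel it meets a rubbery stop (a few N per mm)
- timer_white: loose round kitchen timer with a white case, 76 mm in diameter, 34 mm tall to the case top, 0.3 kg, with a blank black display strip on top and one big round white push button in the middle of the top. Origin: centre of its underside; z up. To be left off.
- timer_white_top (a point): centre of the top face of the white timer's button (flat, 36 mm in diameter; 48 mm above the worktop while up, 40 mm when fully down; moves with the button)
- timer_white_button (a joint): travel of that button in m, growing downward: about 0 up (off), 0.008 fully down (running). It slides in against about 2.5 N of friction all the way and stays where it is left, without springing back; at the end of its travel it meets a rubbery stop (a few N per mm)
- table_apple: bystander: red apple, 77 mm wide, 73 mm tall; origin at the underside
- tin_tomato: bystander: low red round food tin, 75 mm wide, 58 mm tall; origin at the underside
- garlic: bystander: pale garlic bulb, 60 mm wide, 58 mm tall; origin at the underside
- tin_fish: bystander: flat tin with a teal lid, 63x105x26 mm; origin at the underside
- mug_white_b: bystander: speckled off-white cup with a handle, 82x115x76 mm; origin at the underside
- jar_coffee: bystander: jar with a red lid, 81 mm wide, 145 mm tall; origin at the underside. Mind the fixed wall cabinet to the right of it, over the sink, filling x > 0.62, y < -0.23, z > 0.54 m: keep the wrist low and clear of it, and come in from the near side

How it is judged:
By the outcome, as a careful person would: the job done as asked, in the order asked, and still so for the second after the job is handed in, with the robot touching nothing.
It also fails if it takes over 43 s, if anything falls off the work surface, if the arm or the gripper's body presses on something with over 40 N, if the wrist force passes 120 N, or if a joint passes its speed limit or range.

## Working session

There is one attempt and no reset: what is moved stays moved. The work goes in short steps, Python scripts to look and compute and a tool call to move; the robot and the scene stay as the last step left them, time stands still between calls to the robot, and variables do not carry over. Pictures are saved under pics/ and viewed, at most 10 in all, crops included, and the job is handed in when it is done.

Besides the shell and the picture viewer there is one more tool, called after "Emit:" as name(argument=value, ...), one argument or row to a line, values as JSON. move_arm: Moves the arm, as the interface text tells. Its arguments: {"type":"object","properties":{"moves":{"type":"array","items":{"type":"object","properties":{"turn":{"type":"array","items":{"type":"number"}},"translation":{"type":"array","items":{"type":"number"}},"hand":{"type":"number"}}}},"grip_force":{"type":"number"}},"required":["moves"]}

```bash
mkdir -p pics; cat > h.py <<'E'
import numpy as np,cv2
from rig import sense,capture
def snap(n,f):
    c=capture(n); np.savez(''+f,**c); cv2.imwrite(f'pics/{f}.png',c['image']); return c
def pt(c,u,v,z=None):
    f=192/np.tan(np.radians(float(c['vertical_fov']))/2)
    d=np.array([(u-c['cx'])/f,(v-c['cy'])/f,1.]);R=c['R'];t=c['t']
    o=-R.T@t; w=R.T@d
    s=float(c['z_map'][int(v),int(u)]) if z is None else (z-o[2])/w[2]
    return o+s*w
E
python3 -c "
from h import *
snap('top','t1');snap('scene','s1');print(sense())"
```

```text
{'time_s': 0.1, 'joints': array([ 9.33605280e-01,  3.13334917e-01,  1.49829752e+00, -1.89299567e-05,
        1.33101178e+00, -2.23426874e-01]), 'dq': array([ 0.00067159, -0.00072774, -0.00252173, -0.00118127,  0.00106007,
       -0.00057149]), 'tau': array([ 1.92666230e-03, -4.12899148e+01, -2.60138905e+01, -2.19626463e-04,
        3.09693271e-03,  1.71739401e-05]), 'eef_pos': array([210.99188219, 480.52677435, 249.8464919 ]), 'ee_rot': array([-2.10976383e-04,  2.05407243e-01,  9.78676447e-01, -4.81686059e-04]), 'force': array([ 0.21097618,  0.00574318, -0.02846129]), 'wrist_torque': array([ 0.00563831, -0.00829922, -0.00896935]), 'grip_force': 0.0, 'grip_width': 1.0029379285097244}
```

View pics/t1.png

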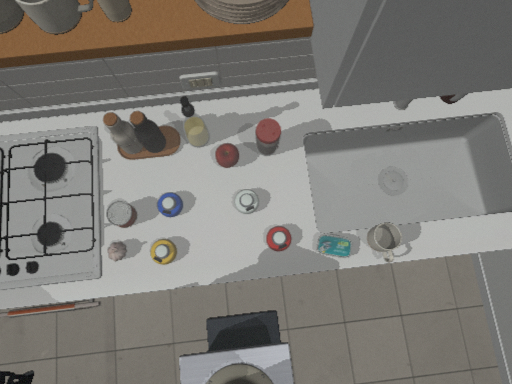

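View pics/s1.png

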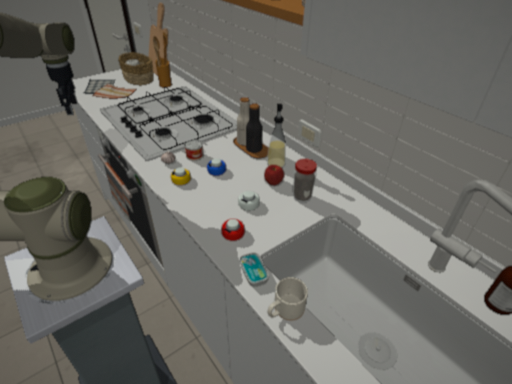

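The top view shows the timers: red near (279,238), yellow (163,252), blue (170,205) and white (246,201). The scene view agrees. I'll enlarge and measure next.

```bash
python3 -c "
from h import *
c=dict(np.load('t1.npz'));im=c['image']
print(c['R'],c['t'],c['vertical_fov'])
cs=[]
for n,u,v in [('red',279,238),('yel',163,252),('blue',170,205),('white',246,201)]:
    p=im[v-20:v+20,u-20:u+20]; cs.append(cv2.resize(p,(400,300) if 0 else (300,300),interpolation=cv2.INTER_CUBIC))
    print(n,pt(c,u,v).round(),pt(c,u,v,48).round())
cv2.imwrite('pics/c1.png',np.vstack([np.hstack(cs[:2]),np.hstack(cs[2:])]))
for n,u,v in [('garlic',117,251),('tin',121,214),('apple',227,155),('jar',268,137)]: print(n,pt(c,u,v).round())
"
```

```text
[[-1.14688516e-01 -9.93401065e-01  9.31907534e-04]
 [-9.69216153e-01  1.11690521e-01 -2.19420319e-01]
 [ 2.17868294e-01 -2.60682107e-02 -9.75629979e-01]] [ -37.27972035  598.89277447 1038.96233737] 54.72916057420133
red [ 447. -167.   47.] [ 447. -167.   48.]
yel [445. 175.  48.] [445. 176.  48.]
blue [583. 146.  46.] [583. 146.  48.]
white [568. -82.  50.] [569. -82.  48.]
garlic [464. 309.  48.]
tin [570. 291.  56.]
apple [715. -40.  62.]
jar [ 727. -165.  145.]
```

View pics/c1.png

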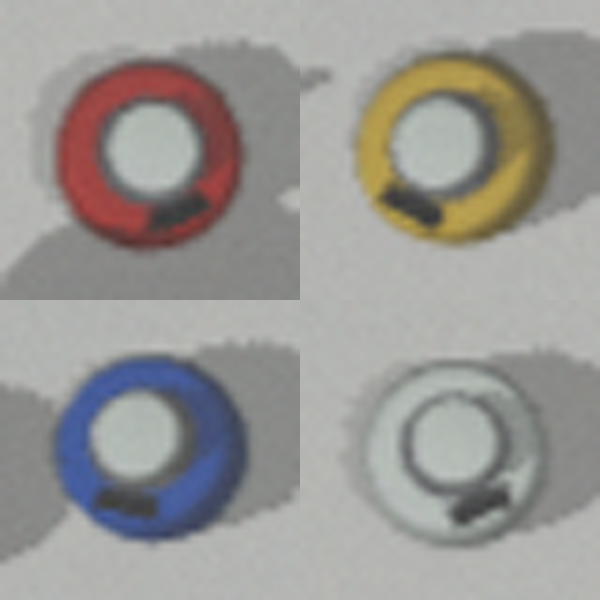

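```bash
cat >> h.py <<'E'
from scipy.spatial.transform import Rotation as Ro
def rel(P):
    s=sense(); q=s['ee_rot']; r=Ro.from_quat([q[1],q[2],q[3],q[0]])
    return r.inv().apply(np.array(P)-s['eef_pos'])
E
python3 -c "
from h import *
c=dict(np.load('t1.npz'))
e=dict(np.load('s1.npz'));f=192/np.tan(np.radians(float(e['vertical_fov']))/2)
cs=[]
for n,u,v in [('red',278.8,237.1),('yel',160.9,250.6),('blue',167.9,202.5)]:
    P=pt(c,u,v,48); k=e['R']@P+e['t']; a=f*k[0]/k[2]+e['cx'];b=f*k[1]/k[2]+e['cy']
    print(n,P.round(1),rel([P[0],P[1],110]).round(1),a,b)
    a,b=int(round(a)),int(round(b)); p=cv2.resize(e['image'][b-16:b+17,a-16:a+17],(264,264),interpolation=cv2.INTER_CUBIC)
    cv2.circle(p,(132,132),3,(0,0,255),-1); cs.append(p)
cv2.imwrite('pics/c2.png',np.hstack(cs))
"
```

```text
red [ 449.7 -166.5   48. ] [-478.7 -496.3  140.3] 231.34578809200713 221.81501391457957
yel [450.2 181.4  48. ] [-339.3 -177.6  140. ] 178.5806238744842 169.42885609042042
blue [591.  151.7  48. ] [-480.2 -148.1  139.9] 214.92777411139787 160.41195453686996
```

View pics/c2.png

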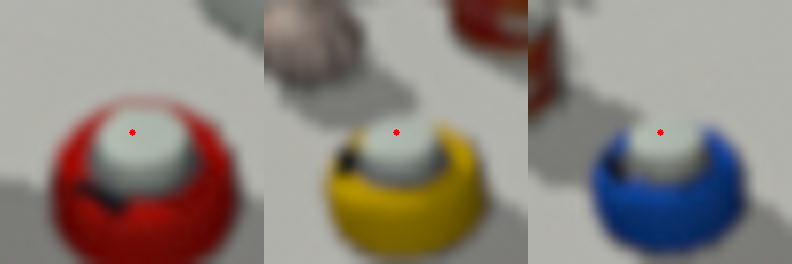

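The two cameras agree: the reprojected points land on the button tops. I'll shut the fingers and move to above the red timer.

Emit:
move_arm(
  moves=[
    {"turn": [0,0,0],"translation": [-12,-12,0],"hand": 0},
    {"turn": [0,0,0],"translation": [-24,-25,5],"hand": 0},
    {"turn": [0,0,0],"translation": [-24,-25,5],"hand": 0},
    {"turn": [0,0,0],"translation": [-24,-25,5],"hand": 0},
    {"turn": [0,0,0],"translation": [-24,-25,5],"hand": 0},
    {"turn": [0,0,0],"translation": [-24,-25,5],"hand": 0},
    {"turn": [0,0,0],"translation": [-24,-25,5],"hand": 0},
    {"turn": [0,0,0],"translation": [-24,-25,5],"hand": 0},
    {"turn": [0,0,0],"translation": [-24,-25,5],"hand": 0},
    {"turn": [0,0,0],"translation": [-24,-25,5],"hand": 0},
  ],
  grip_force=20,
)

```text
time_s: 0.93
eef_pos: [324.6, 170.4, 205.0]
ee_rot: [0.0, 0.205, 0.979, 0.0]
force: [0.4, -0.3, 0.4]
grip_width: 0.002
grip_force: 0.0
```

Emit:
move_arm(
  moves=[
    {"turn": [0,0,0],"translation": [-24,-25,5],"hand": 0},
    {"turn": [0,0,0],"translation": [-24,-25,5],"hand": 0},
    {"turn": [0,0,0],"translation": [-24,-25,5],"hand": 0},
    {"turn": [0,0,0],"translation": [-24,-25,5],"hand": 0},
    {"turn": [0,0,0],"translation": [-24,-25,5],"hand": 0},
    {"turn": [0,0,0],"translation": [-24,-25,5],"hand": 0},
    {"turn": [0,0,0],"translation": [-24,-25,5],"hand": 0},
    {"turn": [0,0,0],"translation": [-24,-25,5],"hand": 0},
    {"turn": [0,0,0],"translation": [-24,-25,5],"hand": 0},
    {"turn": [0,0,0],"translation": [0,0,0],"hand": 0},
  ],
)

```text
time_s: 1.77
eef_pos: [433.0, -125.3, 159.3]
ee_rot: [0.0, 0.207, 0.978, -0.0]
force: [-0.1, 0.2, 0.2]
grip_width: 0.004
grip_force: 0.0
```

```bash
python3 -c "
from h import *
s=sense();print(s['time_s'],s['eef_pos'],s['force'],s['grip_width'],rel([449.7,-166.5,85]).round(1))"
```

```text
1.7667 [ 432.97231954 -125.30153957  159.34226292] [-0.0521089   0.16323506  0.21957978] 0.0037850855222759665 [-32.  -30.8  74.4]
```

Emit:
move_arm(
  moves=[
    {"turn": [0,0,0],"translation": [-16,-15,15],"hand": 0},
    {"turn": [0,0,0],"translation": [-16,-15,15],"hand": 0},
    {"turn": [0,0,0],"translation": [0,0,20],"hand": 0},
    {"turn": [0,0,0],"translation": [0,0,20],"hand": 0},
    {"turn": [0,0,0],"translation": [0,0,4],"hand": 0},
    {"turn": [0,0,0],"translation": [0,0,0],"hand": 0},
    {"turn": [0,0,0],"translation": [0,0,0],"hand": 0},
  ],
)

```text
time_s: 2.35
eef_pos: [449.4, -161.1, 87.0]
ee_rot: [0.0, 0.205, 0.979, -0.0]
force: [0.4, 0.6, 0.7]
grip_width: -0.004
grip_force: 0.0
```

```bash
python3 -c "
from h import *
print(rel([449.7,-166.5,67]).round(2),sense()['eef_pos'])
c=snap('top','t2'); cv2.imwrite('pics/c3.png',cv2.resize(c['image'][180:300,210:340],(650,600),interpolation=cv2.INTER_CUBIC))"
```

```text
[-2.46 -4.79 20.02] [ 449.35864002 -161.12013128   87.01689022]
```

View pics/c3.png

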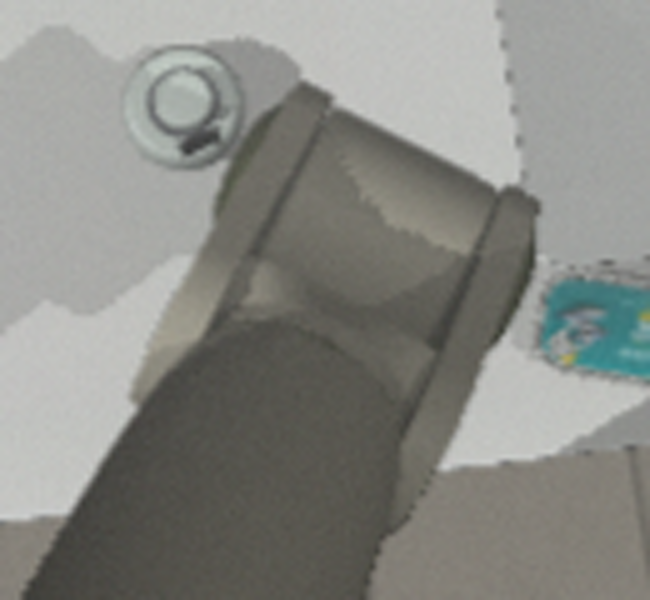

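The arm hides the red timer here, and everything around it is untouched. I'll centre the fingers and descend to just above the button.

Emit:
move_arm(
  moves=[
    {"turn": [0,0,0],"translation": [-2.5,-5,0],"hand": 0},
    {"turn": [0,0,0],"translation": [0,0,8],"hand": 0},
    {"turn": [0,0,0],"translation": [0,0,6],"hand": 0},
    {"turn": [0,0,0],"translation": [0,0,4],"hand": 0},
    {"turn": [0,0,0],"translation": [0,0,0],"hand": 0},
    {"turn": [0,0,0],"translation": [0,0,0],"hand": 0},
  ],
)

```text
time_s: 2.9
eef_pos: [449.2, -166.6, 68.0]
ee_rot: [-0.0, 0.205, 0.979, 0.0]
force: [-0.3, 0.1, -0.2]
grip_width: -0.002
grip_force: 0.0
```

Emit:
move_arm(
  moves=[
    {"turn": [0,0,0],"translation": [0,0,1.5],"hand": 0},
    {"turn": [0,0,0],"translation": [0,0,1.5],"hand": 0},
    {"turn": [0,0,0],"translation": [0,0,1.5],"hand": 0},
    {"turn": [0,0,0],"translation": [0,0,1.5],"hand": 0},
    {"turn": [0,0,0],"translation": [0,0,0],"hand": 0},
    {"turn": [0,0,0],"translation": [0,0,0],"hand": 0},
  ],
)

```text
time_s: 3.4
eef_pos: [449.3, -166.7, 62.2]
ee_rot: [-0.0, 0.205, 0.979, 0.0]
force: [-0.2, -0.9, 0.2]
grip_width: -0.001
grip_force: 0.0
```

Emit:
move_arm(
  moves=[
    {"turn": [0,0,0],"translation": [0,0,1],"hand": 0},
    {"turn": [0,0,0],"translation": [0,0,1],"hand": 0},
  ],
)

```text
time_s: 3.57
eef_pos: [449.3, -166.8, 60.3]
ee_rot: [-0.0, 0.205, 0.979, 0.0]
force: [-0.8, 1.0, 3.0]
grip_width: 0.005
grip_force: 1.4
```

Emit:
move_arm(
  moves=[
    {"turn": [0,0,0],"translation": [0,0,1],"hand": 0},
    {"turn": [0,0,0],"translation": [0,0,0],"hand": 0},
  ],
)

```text
time_s: 3.73
eef_pos: [449.3, -166.7, 59.1]
ee_rot: [-0.0, 0.205, 0.979, 0.0]
force: [0.2, -0.1, 0.1]
grip_width: 0.001
grip_force: 0.0
```

Emit:
move_arm(
  moves=[
    {"turn": [0,0,0],"translation": [0,0,0.5],"hand": 0},
    {"turn": [0,0,0],"translation": [0,0,0],"hand": 0},
  ],
)

```text
time_s: 3.9
eef_pos: [449.3, -166.8, 58.8]
ee_rot: [-0.0, 0.205, 0.979, 0.0]
force: [0.1, 0.5, 2.5]
grip_width: -0.0
grip_force: 0.9
```

Emit:
move_arm(
  moves=[
    {"turn": [0,0,0],"translation": [0,0,0.8],"hand": 0},
    {"turn": [0,0,0],"translation": [0,0,0],"hand": 0},
  ],
)

```text
time_s: 4.07
eef_pos: [449.4, -166.8, 58.2]
ee_rot: [-0.0, 0.205, 0.979, -0.0]
force: [-2.6, 1.3, 5.4]
grip_width: -0.003
grip_force: 2.7
```

Emit:
move_arm(
  moves=[
    {"turn": [0,0,0],"translation": [0,0,0.5],"hand": 0},
    {"turn": [0,0,0],"translation": [0,0,0],"hand": 0},
  ],
)

```text
time_s: 4.23
eef_pos: [449.4, -166.8, 57.9]
ee_rot: [0.0, 0.205, 0.979, -0.0]
force: [-3.2, 2.1, 8.2]
grip_width: 0.004
grip_force: 4.4
```

Force climbs to 8 N at the expected depth, so the red button is at its stop. I'll lift and go to yellow.

Emit:
move_arm(
  moves=[
    {"turn": [0,0,0],"translation": [0,0,-8],"hand": 0},
    {"turn": [0,0,0],"translation": [0,0,-20],"hand": 0},
    {"turn": [0,0,0],"translation": [0,0,-24],"hand": 0},
    {"turn": [0,0,0],"translation": [7,16,0],"hand": 0},
    {"turn": [0,0,0],"translation": [14,32,0],"hand": 0},
    {"turn": [0,0,0],"translation": [14,32,0],"hand": 0},
    {"turn": [0,0,0],"translation": [14,32,0],"hand": 0},
    {"turn": [0,0,0],"translation": [14,32,0],"hand": 0},
    {"turn": [0,0,0],"translation": [14,32,0],"hand": 0},
    {"turn": [0,0,0],"translation": [14,32,0],"hand": 0},
  ],
)

```text
time_s: 5.07
eef_pos: [449.5, 61.9, 109.9]
ee_rot: [0.0, 0.206, 0.979, 0.0]
force: [-0.3, 0.4, -0.6]
grip_width: -0.001
grip_force: 0.0
```

Emit:
move_arm(
  moves=[
    {"turn": [0,0,0],"translation": [14,32,0],"hand": 0},
    {"turn": [0,0,0],"translation": [14,32,0],"hand": 0},
    {"turn": [0,0,0],"translation": [10,22,0],"hand": 0},
    {"turn": [0,0,0],"translation": [6,12,0],"hand": 0},
    {"turn": [0,0,0],"translation": [0,0,0],"hand": 0},
    {"turn": [0,0,0],"translation": [0,0,0],"hand": 0},
  ],
)

```text
time_s: 5.57
eef_pos: [448.7, 167.9, 109.6]
ee_rot: [0.0, 0.205, 0.979, -0.0]
force: [1.0, 0.2, -0.1]
grip_width: -0.0
grip_force: 0.0
```

```bash
python3 -c "
from h import *
print(rel([450.2,181.4,68]).round(2),sense()['eef_pos'])
c=snap('top','t3');a=dict(np.load('t1.npz'))
f=lambda i:cv2.resize(i[208:268,249:309],(390,390),interpolation=cv2.INTER_CUBIC)
cv2.imwrite('pics/c4.png',np.hstack([f(a['image']),f(c['image'])]))
for k in (a,c): print(np.median(k['z_map'][235:240,277:281]), np.median(k['z_map'][210:215,277:281]))"
```

```text
[ 4.06 12.95 41.6 ] [448.72283411 167.91138151 109.60517021]
1093.0027 1159.5981
1102.7249 1159.9285
```

View pics/c4.png

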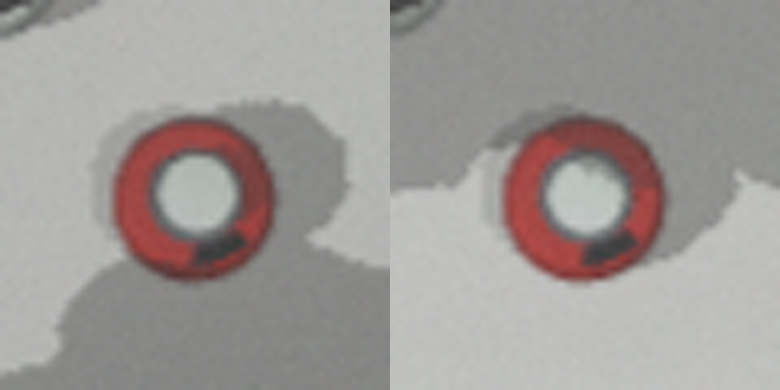

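The red button is down (depth up about 9 mm) and the timer hasn't shifted. Now the yellow one.

Emit:
move_arm(
  moves=[
    {"turn": [0,0,0],"translation": [4,13,0],"hand": 0},
    {"turn": [0,0,0],"translation": [0,0,10],"hand": 0},
    {"turn": [0,0,0],"translation": [0,0,15],"hand": 0},
    {"turn": [0,0,0],"translation": [0,0,10],"hand": 0},
    {"turn": [0,0,0],"translation": [0,0,6],"hand": 0},
    {"turn": [0,0,0],"translation": [0,0,0],"hand": 0},
    {"turn": [0,0,0],"translation": [0,0,0],"hand": 0},
  ],
)

```text
time_s: 6.2
eef_pos: [450.4, 180.8, 68.4]
ee_rot: [-0.0, 0.206, 0.979, -0.0]
force: [-0.4, 0.7, 0.4]
grip_width: 0.005
grip_force: 0.0
```

Emit:
move_arm(
  moves=[
    {"turn": [0,0,0],"translation": [0,0,1.5],"hand": 0},
    {"turn": [0,0,0],"translation": [0,0,1.5],"hand": 0},
    {"turn": [0,0,0],"translation": [0,0,1.5],"hand": 0},
    {"turn": [0,0,0],"translation": [0,0,1.5],"hand": 0},
    {"turn": [0,0,0],"translation": [0,0,1.5],"hand": 0},
    {"turn": [0,0,0],"translation": [0,0,1],"hand": 0},
    {"turn": [0,0,0],"translation": [0,0,0.5],"hand": 0},
    {"turn": [0,0,0],"translation": [0,0,0],"hand": 0},
    {"turn": [0,0,0],"translation": [0,0,0],"hand": 0},
  ],
)

```text
time_s: 6.95
eef_pos: [450.4, 181.3, 59.5]
ee_rot: [0.0, 0.205, 0.979, 0.0]
force: [1.1, 0.4, 2.4]
grip_width: 0.001
grip_force: 0.8
```

Emit:
move_arm(
  moves=[
    {"turn": [0,0,0],"translation": [0,0,0.8],"hand": 0},
    {"turn": [0,0,0],"translation": [0,0,0],"hand": 0},
  ],
)

```text
time_s: 7.12
eef_pos: [450.4, 181.3, 58.7]
ee_rot: [0.0, 0.205, 0.979, 0.0]
force: [2.5, -0.4, 1.6]
grip_width: -0.002
grip_force: 1.1
```

Emit:
move_arm(
  moves=[
    {"turn": [0,0,0],"translation": [0,0,0.6],"hand": 0},
    {"turn": [0,0,0],"translation": [0,0,0],"hand": 0},
  ],
)

```text
time_s: 7.28
eef_pos: [450.4, 181.3, 58.3]
ee_rot: [0.0, 0.205, 0.979, 0.0]
force: [-0.2, -0.1, 5.6]
grip_width: -0.0
grip_force: 2.7
```

Emit:
move_arm(
  moves=[
    {"turn": [0,0,0],"translation": [0,0,0.5],"hand": 0},
    {"turn": [0,0,0],"translation": [0,0,0],"hand": 0},
  ],
)

```text
time_s: 7.45
eef_pos: [450.5, 181.3, 58.0]
ee_rot: [0.0, 0.205, 0.979, 0.0]
force: [-0.8, -0.3, 9.1]
grip_width: 0.005
grip_force: 4.1
```

Emit:
move_arm(
  moves=[
    {"turn": [0,0,0],"translation": [0,0,-8],"hand": 0},
    {"turn": [0,0,0],"translation": [0,0,-20],"hand": 0},
    {"turn": [0,0,0],"translation": [0,0,-24],"hand": 0},
    {"turn": [0,0,0],"translation": [-15,3,0],"hand": 0},
    {"turn": [0,0,0],"translation": [-28,6,0],"hand": 0},
    {"turn": [0,0,0],"translation": [-28,6,0],"hand": 0},
    {"turn": [0,0,0],"translation": [-28,6,0],"hand": 0},
    {"turn": [0,0,0],"translation": [-28,6,0],"hand": 0},
    {"turn": [0,0,0],"translation": [-13,2,0],"hand": 0},
    {"turn": [0,0,0],"translation": [0,0,0],"hand": 0},
  ],
)

```text
time_s: 8.28
eef_pos: [591.8, 150.5, 109.2]
ee_rot: [-0.0, 0.206, 0.979, -0.0]
force: [0.1, -0.1, -0.3]
grip_width: 0.0
grip_force: 0.0
```

```bash
python3 -c "
from h import *
print(rel([591,151.7,68]).round(2),sense()['eef_pos'])"
```

```text
[ 1.19  0.78 41.16] [591.77164901 150.50669106 109.15967201]
```

Emit:
move_arm(
  moves=[
    {"turn": [0,0,0],"translation": [1,1,10],"hand": 0},
    {"turn": [0,0,0],"translation": [0,0,15],"hand": 0},
    {"turn": [0,0,0],"translation": [0,0,10],"hand": 0},
    {"turn": [0,0,0],"translation": [0,0,6],"hand": 0},
    {"turn": [0,0,0],"translation": [0,0,0],"hand": 0},
    {"turn": [0,0,0],"translation": [0,0,0],"hand": 0},
  ],
)

```text
time_s: 8.78
eef_pos: [589.4, 153.0, 68.6]
ee_rot: [-0.0, 0.205, 0.979, -0.0]
force: [-0.5, -0.3, 0.1]
grip_width: -0.002
grip_force: 0.0
```

Emit:
move_arm(
  moves=[
    {"turn": [0,0,0],"translation": [0,0,1.5],"hand": 0},
    {"turn": [0,0,0],"translation": [0,0,1.5],"hand": 0},
    {"turn": [0,0,0],"translation": [0,0,1.5],"hand": 0},
    {"turn": [0,0,0],"translation": [0,0,1.5],"hand": 0},
    {"turn": [0,0,0],"translation": [0,0,1.5],"hand": 0},
    {"turn": [0,0,0],"translation": [0,0,1],"hand": 0},
    {"turn": [0,0,0],"translation": [0,0,0.5],"hand": 0},
    {"turn": [0,0,0],"translation": [0,0,0],"hand": 0},
    {"turn": [0,0,0],"translation": [0,0,0],"hand": 0},
  ],
)

```text
time_s: 9.53
eef_pos: [589.8, 152.8, 59.6]
ee_rot: [0.0, 0.205, 0.979, 0.0]
force: [0.8, 1.5, 2.5]
grip_width: 0.001
grip_force: 0.8
```

Emit:
move_arm(
  moves=[
    {"turn": [0,0,0],"translation": [0,0,0.8],"hand": 0},
    {"turn": [0,0,0],"translation": [0,0,0],"hand": 0},
  ],
)

```text
time_s: 9.7
eef_pos: [589.8, 152.8, 58.8]
ee_rot: [0.0, 0.205, 0.979, 0.0]
force: [1.5, 0.5, 2.4]
grip_width: 0.003
grip_force: 1.1
```

Emit:
move_arm(
  moves=[
    {"turn": [0,0,0],"translation": [0,0,0.5],"hand": 0},
    {"turn": [0,0,0],"translation": [0,0,0],"hand": 0},
  ],
)

```text
time_s: 9.87
eef_pos: [589.8, 152.8, 58.6]
ee_rot: [0.0, 0.205, 0.979, 0.0]
force: [0.5, 0.7, 5.5]
grip_width: -0.001
grip_force: 2.3
```

Emit:
move_arm(
  moves=[
    {"turn": [0,0,0],"translation": [0,0,0.5],"hand": 0},
    {"turn": [0,0,0],"translation": [0,0,0],"hand": 0},
  ],
)

```text
time_s: 10.03
eef_pos: [589.8, 152.8, 58.3]
ee_rot: [0.0, 0.205, 0.979, 0.0]
force: [-1.0, 1.2, 7.0]
grip_width: -0.002
grip_force: 3.4
```

Emit:
move_arm(
  moves=[
    {"turn": [0,0,0],"translation": [0,0,-8],"hand": 0},
    {"turn": [0,0,0],"translation": [0,0,-20],"hand": 0},
    {"turn": [0,0,0],"translation": [0,0,-24],"hand": 0},
    {"turn": [0,0,0],"translation": [7,-15,-20],"hand": 0},
    {"turn": [0,0,0],"translation": [12,-30,-15],"hand": 0},
    {"turn": [0,0,0],"translation": [12,-30,-10],"hand": 0},
    {"turn": [0,0,0],"translation": [12,-30,0],"hand": 0},
    {"turn": [0,0,0],"translation": [12,-30,0],"hand": 0},
    {"turn": [0,0,0],"translation": [12,-30,0],"hand": 0},
    {"turn": [0,0,0],"translation": [5,-15,0],"hand": 0},
  ],
)

```text
time_s: 10.87
eef_pos: [448.8, 15.6, 154.7]
ee_rot: [-0.001, 0.206, 0.979, -0.0]
force: [-0.7, 0.0, 0.2]
grip_width: -0.001
grip_force: 0.0
```

```bash
python3 -c "
from h import *
c=snap('top','t4');a=dict(np.load('t1.npz'))
f=lambda i:cv2.resize(i[140:280,90:310],(400,255),interpolation=cv2.INTER_CUBIC)
cv2.imwrite('pics/c5.png',np.vstack([f(a['image']),f(c['image'])]))
for u,v in [(279,237),(161,251),(168,203),(246,200)]: print([np.median(k['z_map'][v-2:v+3,u-2:u+3]) for k in (a,c)])"
```

```text
[np.float32(1093.3613), np.float32(1102.0751)]
[np.float32(1084.7275), np.float32(665.6831)]
[np.float32(1116.9442), np.float32(1125.2041)]
[np.float32(1119.4872), np.float32(1118.8622)]
```

View pics/c5.png

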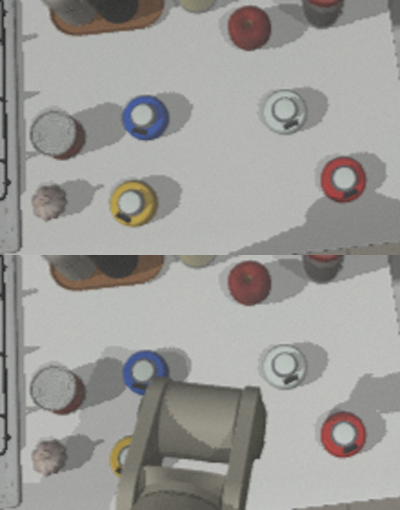

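Red and blue are down, white is still up, and nothing has moved. The arm hides yellow, so I'll move a bit further aside to check it.

Emit:
move_arm(
  moves=[
    {"turn": [0,0,0],"translation": [-5,-15,0],"hand": 0},
    {"turn": [0,0,0],"translation": [-10,-25,0],"hand": 0},
    {"turn": [0,0,0],"translation": [-10,-25,0],"hand": 0},
    {"turn": [0,0,0],"translation": [-10,-25,0],"hand": 0},
    {"turn": [0,0,0],"translation": [-5,-10,0],"hand": 0},
    {"turn": [0,0,0],"translation": [0,0,0],"hand": 0},
    {"turn": [0,0,0],"translation": [0,0,0],"hand": 0},
    {"turn": [0,0,0],"translation": [0,0,0],"hand": 0},
  ],
)

```text
time_s: 11.58
eef_pos: [447.7, -89.7, 154.7]
ee_rot: [-0.0, 0.205, 0.979, 0.0]
force: [0.4, -0.1, 0.5]
grip_width: -0.0
grip_force: 0.0
```

```bash
python3 -c "
from h import *
c=snap('top','t5');a=dict(np.load('t1.npz'))
for u,v in [(161,251),(168,203),(246,200)]: print([np.median(k['z_map'][v-2:v+3,u-2:u+3]) for k in (a,c)])
print(np.abs(sense()['dq']).max(), sense()['eef_pos'])"
```

```text
[np.float32(1084.7275), np.float32(1092.4526)]
[np.float32(1116.9442), np.float32(1123.9224)]
[np.float32(1119.4872), np.float32(1118.4413)]
0.0034987817144482205 [447.77049954 -89.56892286 154.73961021]
```

```bash
python3 -c "
from rig import finish_job
print(finish_job())"
```

```text
the job is handed in; nothing more can be done
None
```

I pressed the red, yellow and blue timers fully down in that order and handed the job in at about 12 s. The depth images show all three buttons down and the white one still up, and nothing else on the worktop appears moved.

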